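Lay out the buildings of a street model

ROBOT

A 7-joint arm with a two-finger parallel gripper is mounted at the origin on a cart in front of the work surface, level with it; the furniture and walls round the work are solid. World frame = base frame: x ahead of the robot, y to its left, z up, the work surface at z = 0. Lengths are in m, angles in rad, forces in N, time in s.
With the tool pointing down it reaches from about 0.425 to 0.95 m from the base axis. Payload 4.7 kg.
Tool frame: the origin (TCP) lies between the finger pads; the fingertips stand 17 mm ahead of it and the grasp point (between the pads) lies 2 mm behind it; z points along the fingers, y is the line along which they close (so a half turn about z gives the same grasp; the last joint's range is limited). The gripper opens to 87 mm and grips with 3 to 60 N. Pads are 19 mm wide; open, the fingers measure 117 mm over their backs; the gripper's body (75 mm by 190 mm) begins 51 mm behind the grasp point.
Start: joints at [1.149, 0.469, -0.049, 1.532, 0.024, 1.141, -0.082], TCP at [0.258, -0.624, 0.24] pointing down, gripper open.
Joint ranges: [-2.59, 2.59], [-0.33, 1.99], [-1.39, 1.29], [0.1, 2.45], [-1.04, 4.18], [0.21, 1.99], [-2.66, 2.66]. Speed limits (rad/s): [2.57, 2.57, 3.14, 3.14, 3.14, 3.14, 3.14].

INTERFACE

Orientations are given as a unit quaternion [w, x, y, z].
In Python, from plant import * gives the robot as it stands. The module is installed in compiled form; this text tells all that it offers.
- The arm moves only by the tool jog_arm, never from a script. Its argument "steps" is a list of rows, each a list of 3 entries, a list of its own where there are three numbers: the opening, from 0 (shut) to 1 (fully open), then the shift along the tool's x, y, z in mm, then the turn, a rotation vector about the tool's x, y, z in degrees. A call has 1 to 20 rows; each row is the pose to reach, as a shift and turn from the pose commanded when the call began, along the tool's axes at that moment; what a row does not reach only later rows make up. A row lasts 1/8 s, in which the tool goes at most 62.5 mm and 10.7 degrees, less where a joint would pass 70% of its speed; a pose out of reach is approached as far as the arm can. A call with a gripper value outside its range is refused whole. The fingers move at their own pace and stop on an object; "newtons" is the grip in N (left out, the last holds). Time passes only in rows, so rows that repeat a pose let the fingers close. It gives the time, the measured TCP pose, the force, the opening and the grip force at its end, in the units of the state.
- get_obs(): the state, without advancing time (a new reading comes with each control period).
- snapshot(name): name is "scene" or "top"; returns a dict with "color" (400x640x3 uint8, blue, green, red), "fov_y" (degrees; the focal length in pixels is half the picture's height over the tangent of half this angle, whatever the lens; pixels are square), "cx", "cy" (the principal point, pixels), "world_from_camera" (4x4, takes a point from camera to world coordinates). Camera axes: x right, y up, looking along -z (the intrinsics and any distortion apply to the point x, -y, -z); pixel columns grow to the right and rows downward; lengths in m; the calibration is good to about 2 mm. A picture is of the moment at which its call begins. There is no depth.
- finish_job(): hands the job in; it is judged then, once.
The state is a dict: "t": time; "joints": joint angles; "qvel": joint speeds; "tau": joint torques, N m; "ee_pos": TCP position; "orientation": TCP orientation; "force": force on the tool from outside, world axes, zero at the start; "ft_torque": the same for the moment, N m; "grip_width": finger opening in m; "gripper_force": force on a finger pad.
Only numpy, scipy, OpenCV 4.12 (cv2) and the standard library are available. Lean on these libraries where they do the work, as an engineer would, in place of code of your own. Each camera call takes 0.05 s, during which the arm holds its last target. There are 200 camera calls.

TASK

Finish the street model round the chapel: of the three vacant white plots, the gabled terrace goes on the one beside the chapel (to its left or right, equally far from the road) with its ridge parallel to the road, the square tower block on the one directly behind or in front of the chapel, and the round hall on the remaining plot, diagonally opposite the chapel; the small roof pavilion goes on top of the tower, in the middle of its flat roof. Stand each one upright, well centred on its plot and square with the board, let go of everything, and do not disturb the wax pot just behind the board.

Things in the scene. Friction and masses are not known exactly. Their poses are not given: they have to be found in the camera images.
- site_board: Plywood baseboard of the street model, 230 (x) x 250 (y) x 12 mm, fixed to the table, turned up to about 0.3 rad. Origin at the centre of its underside; its top is at +12 mm. Its y axis runs along the grey road strip, which follows its near (-x) edge; +x leads away from the road, to the back. It has four building places in two rows (at x = -35 and +70 mm in its frame) and two columns (at y = -60 and +60 mm): one is taken by the chapel, three are vacant plots.
- chapel: Fixed existing chapel of darker wood: a gabled nave with a pointed steeple (top 72 mm above the board), on a 60 (x) x 96 (y) x 2 mm plinth. Origin at the centre of the plinth's underside, on the board's top; axes parallel to the board's. It stands on any of the four places.
- plot_a: One of three identical vacant plots: a flat rectangle of white card, 60 (x) x 96 (y) x 2 mm, fixed on the plywood baseboard, square with it. Origin at the centre of its underside, which lies on the board's top; a building stands on the card, 2 mm higher. Which of the four places on the board it has changes.
- plot_b: One of three identical vacant plots: a flat rectangle of white card, 60 (x) x 96 (y) x 2 mm, fixed on the plywood baseboard, square with it. Origin at the centre of its underside, which lies on the board's top; a building stands on the card, 2 mm higher. Which of the four places on the board it has changes.
- plot_c: One of three identical vacant plots: a flat rectangle of white card, 60 (x) x 96 (y) x 2 mm, fixed on the plywood baseboard, square with it. Origin at the centre of its underside, which lies on the board's top; a building stands on the card, 2 mm higher. Which of the four places on the board it has changes.
- terrace: Loose light-wood terrace house with a gable roof and two small chimneys: 40 (x) wide, 84 (y) long, upright walls 28 mm high, ridge along its y axis at 48 mm, chimney tops at 53 mm. 0.06 to 0.11 kg. Origin at the centre of its underside, z up. Best gripped across its 40 mm width, low on the walls.
- tower: Loose light-wood tower block with bands of windows: 44 x 44 mm, 60 mm high, flat top; take it by its upper half, for it is tall. 0.06 to 0.13 kg. Origin at the centre of its underside, z up, x and y square with its walls.
- round_hall: Loose light-wood round hall: an upright drum, 50 mm in diameter and 34 mm high, with a low cone roof up to 48 mm. 0.05 to 0.10 kg. Origin at the centre of its underside, z up.
- roof_pavilion: Loose light-wood roof pavilion, the smallest block: 28 x 28 mm and 24 mm high with a set-back 20 x 20 mm cap, 32 mm high in all. 0.02 to 0.04 kg. Origin at the centre of its underside, z up, x and y square with its walls.
- wax_pot: Bystander: a small loose pot with a black lid, 35 mm in diameter, 38 mm high, standing on the table just behind the board. Origin at the centre of its underside. Leave it where it stands.
There are look-alikes about, which are no part of the job. Leave any purple or turquoise look-alike of the round_hall alone.

How it is judged:
At the end, for the whole second after the job is handed in: Terrace (beside the chapel, ridge along the road within 0.2 rad), tower (behind or in front of it) and round hall (diagonal) upright on their plots within 12 mm; pavilion on the tower within 8 mm; tower and pavilion square with the board within 0.2 rad; all released, at rest (z of terrace in the frame of site_board between 0.011 and 0.017 m and (horizontal distance between terrace and plot_a below 0.012 m or horizontal distance between terrace and plot_b below 0.012 m or horizontal distance between terrace and plot_c below 0.012 m) and x of terrace in the frame of chapel between -0.02 and 0.02 m and angle between the y axis of terrace and the y axis of site_board, either way round below 0.2 rad and z of tower in the frame of site_board between 0.011 and 0.017 m and (horizontal distance between tower and plot_a below 0.012 m or horizontal distance between tower and plot_b below 0.012 m or horizontal distance between tower and plot_c below 0.012 m) and y of tower in the frame of chapel between -0.02 and 0.02 m and (angle between the x axis of tower and the x axis of site_board, either way round below 0.2 rad or angle between the x axis of tower and the y axis of site_board, either way round below 0.2 rad) and z of round_hall in the frame of site_board between 0.011 and 0.017 m and (horizontal distance between round_hall and plot_a below 0.012 m or horizontal distance between round_hall and plot_b below 0.012 m or horizontal distance between round_hall and plot_c below 0.012 m) and (x of round_hall in the frame of chapel between 0.085 and 0.125 m or x of round_hall in the frame of chapel between -0.125 and -0.085 m) and (y of round_hall in the frame of chapel between 0.1 and 0.14 m or y of round_hall in the frame of chapel between -0.14 and -0.1 m) and horizontal distance between roof_pavilion and tower below 0.008 m and z of roof_pavilion in the frame of tower between 0.057 and 0.063 m and (angle between the x axis of roof_pavilion and the x axis of site_board, either way round below 0.2 rad or angle between the x axis of roof_pavilion and the y axis of site_board, either way round below 0.2 rad) and angle between each of terrace, tower, round_hall, roof_pavilion's own z axis and vertical below 0.08 rad and linear speed of each of terrace, tower, round_hall, roof_pavilion below 0.01 m/s and angular speed of each of terrace, tower, round_hall, roof_pavilion below 0.1 rad/s); the robot touches nothing.
It fails at once if the wax pot is moved more than 15 mm (distance of wax_pot from where it was at the start of the episode above 0.015 m).
It also fails if it takes over 107 s, if anything falls off the work surface, if the arm or the gripper's body presses on something with over 40 N, if the wrist force passes 120 N, or if a joint passes its speed limit or range.

## Working session

There is one attempt and no reset: what is moved stays moved. The work goes in short steps, Python scripts to look and compute and a tool call to move; the robot and the scene stay as the last step left them, time stands still between calls to the robot, and variables do not carry over. Pictures are saved under pics/ and viewed, at most 18 in all, crops included, and the job is handed in when it is done.

Besides the shell and the picture viewer there is one more tool, called after "Call:" as a command line: name --argument value ..., lists and objects as JSON in quotes. jog_arm: Moves the arm, as the interface text tells. Its arguments: {"type":"object","properties":{"steps":{"type":"array","items":{"type":"array"}},"newtons":{"type":"number"}},"required":["steps"]}

```bash
mkdir -p pics; python3 - <<'E'
from plant import *
import cv2,numpy as np
for n in("top","scene"):
    s=snapshot(n); cv2.imwrite(f"pics/{n}0.png",s["color"]); print(n,{k:(np.round(v,4).tolist() if k!="color" else v.shape) for k,v in s.items()})
print(get_obs())
E
```

```text
top {'color': (400, 640, 3), 'fov_y': 51.2102, 'cx': 325.3417, 'cy': 200.2104, 'world_from_camera': [[0.0213, 0.9867, -0.1613, 0.3296], [-0.9998, 0.0219, 0.002, 0.022], [0.0055, 0.1612, 0.9869, 1.4007], [0.0, 0.0, 0.0, 1.0]]}
scene {'color': (400, 640, 3), 'fov_y': 48.3897, 'cx': 315.5658, 'cy': 201.1741, 'world_from_camera': [[-0.8804, 0.2752, -0.3862, 0.0852], [-0.4741, -0.5331, 0.7008, 0.9264], [-0.013, 0.8001, 0.5998, 0.8172], [0.0, 0.0, 0.0, 1.0]]}
{'t': 0.1, 'joints': array([ 1.14911889,  0.46940869, -0.04856299,  1.53358338,  0.02411709,
        1.14097203, -0.08231004]), 'qvel': array([ 5.11713626e-05,  2.01785581e-05, -4.62898397e-04, -3.33676464e-03,
        3.44885084e-04, -9.10608480e-05,  1.79165985e-03]), 'tau': array([ 4.02806654e-04, -5.09168208e+01, -8.12635780e-02, -2.36828381e+01,
       -6.15117489e-02,  3.44646676e-02,  7.49625019e-05]), 'ee_pos': array([ 0.25815828, -0.62313477,  0.23856817]), 'orientation': array([-8.65584346e-04,  9.80777461e-01,  1.95127586e-01, -2.18555662e-04]), 'force': array([-0.63922709, -0.45413773, -0.01612166]), 'ft_torque': array([ 0.00118209,  0.003339  , -0.03502193]), 'gripper_force': 0.0, 'grip_width': 0.08712427523671004}
```

View pics/top0.png

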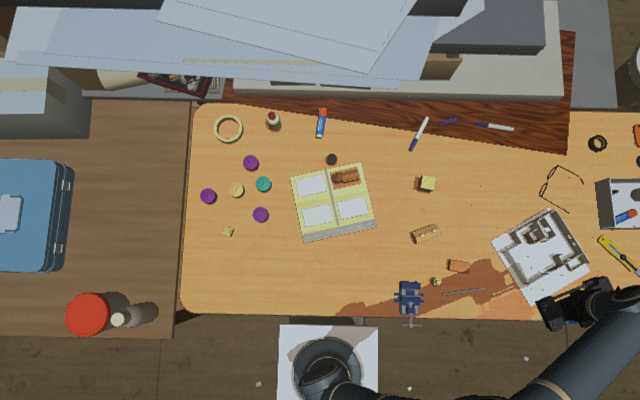

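View pics/scene0.png

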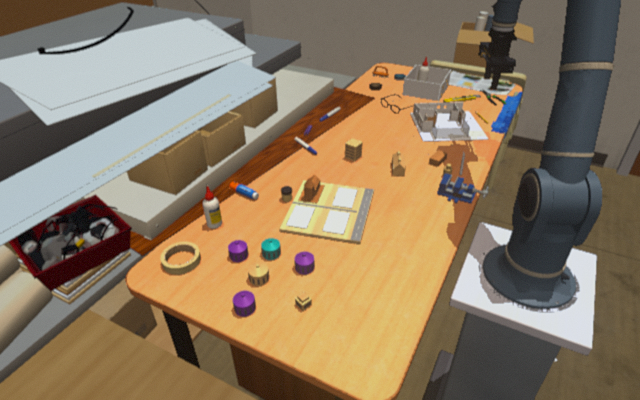

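The terrace is at top (425,233), the tower at (427,184), the round hall at (237,190) and the pavilion at (227,231). The chapel is at (345,177), which is back-right on the board. Possible mix-ups:
- **Round hall:** purple drums at (251,162), (208,196) and (261,214), and a turquoise one at (263,184). The yellow ring at (228,128) is also similar.
- **Terrace:** a brown block at (457,265).
- **Pavilion:** a small item at (436,281).

Next I'll check these in close crops.

```bash
python3 - <<'E'
import cv2,numpy as np
t=cv2.imread("pics/top0.png");s=cv2.imread("pics/scene0.png")
R=lambda i,x,y,w,h,f:cv2.resize(i[y:y+h,x:x+w],None,fx=f,fy=f,interpolation=cv2.INTER_CUBIC)
a=np.vstack([np.hstack([R(t,205,165,50,75,5),R(t,285,150,100,75,5)[:, :500]])[:, :750]])
b=R(t,400,165,75,45,5); c=R(t,400,210,75,45,5)
cv2.imwrite("pics/c1.png",np.vstack([a,np.hstack([b,c])[:, :750]]))
d=np.hstack([R(s,235,255,90,60,4),R(s,335,130,110,60,4)])
e=R(s,270,170,110,80,4); e=np.hstack([e,np.zeros((320,d.shape[1]-e.shape[1],3),np.uint8)])
cv2.imwrite("pics/c2.png",np.vstack([d,e]))
E
```

```text
(no output)
```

View pics/c1.png

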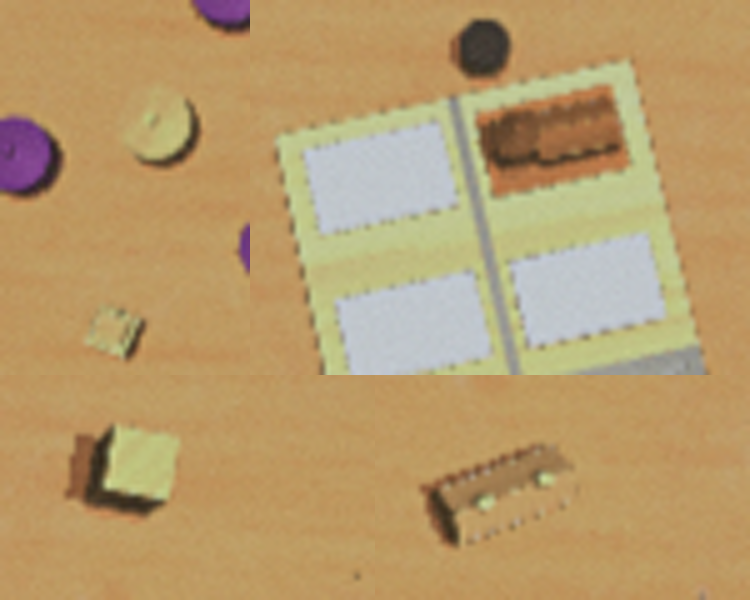

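View pics/c2.png

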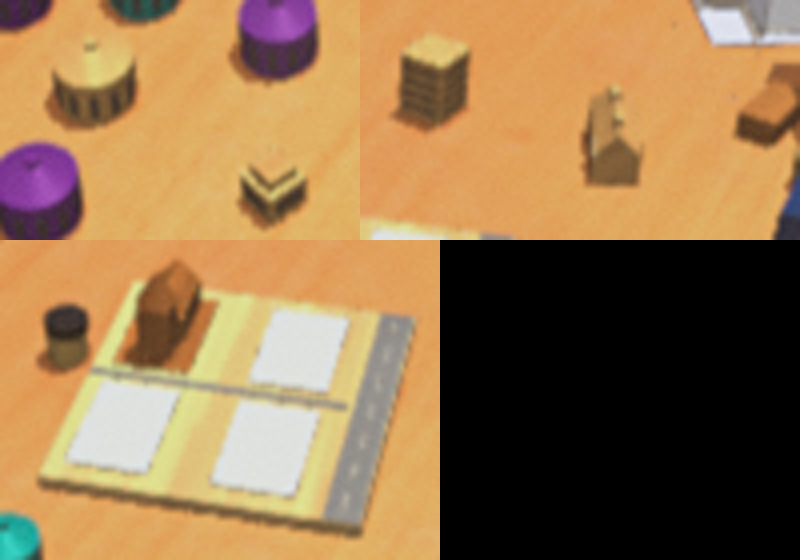

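```bash
cat > h.py <<'E'
import cv2,numpy as np
from plant import *
def ray(s,p,z):
    f=200/np.tan(np.radians(s["fov_y"]/2)); M=np.array(s["world_from_camera"])
    p=np.atleast_2d(np.float64(p)); d=np.c_[(p[:,0]-s["cx"])/f,-(p[:,1]-s["cy"])/f,-np.ones(len(p))]@M[:3,:3].T
    o=M[:3,3]; return (o+d*((z-o[2])/d[:,2])[:,None])[:,:2]
def tri(s1,p1,s2,p2):
    from scipy.optimize import least_squares
    r=lambda x:np.r_[ray(s1,p1,x[2])[0]-x[:2],ray(s2,p2,x[2])[0]-x[:2]]
    q=least_squares(r,[.6,0,.03]); return q.x,np.abs(q.fun).max()
def blobs(m,amin=8):
    n,l,st,c=cv2.connectedComponentsWithStats(m.astype(np.uint8)); return [(c[i],st[i],l==i) for i in range(1,n) if st[i,4]>=amin]
E
python3 - <<'E'
from h import *
S={n:snapshot(n) for n in("top","scene")}
roi={"top":(200,150,480,300),"scene":(230,130,450,320)}
for n,s in S.items():
    I=s["color"]; h=cv2.cvtColor(I,cv2.COLOR_BGR2HSV); x0,y0,x1,y1=roi[n]
    R=np.zeros(I.shape[:2],bool); R[y0:y1,x0:x1]=1
    for c,st,m in blobs(R&(h[...,1]<45)&(h[...,2]>170),80):
        k=np.argwhere(m)[:,::-1].astype(np.float32); w=ray(s,k,.014); 
        r=cv2.minAreaRect((w*1000).astype(np.float32)); print(n,"white",c.round(1),w.mean(0).round(4),[np.round(q,1) for q in r])
    for lo in (150,):
      for c,st,m in blobs(R&(h[...,0]>=24)&(h[...,0]<34)&(h[...,1]>60)&(h[...,2]>lo),12):
        print(n,"yel",c.round(1),st.tolist(),*[ray(s,c,z).round(4)[0] for z in(.028,.041,.06)])
    for c,st,m in blobs(R&(h[...,2]<70),25): print(n,"dark",c.round(1),st.tolist(),ray(s,c,.038).round(4))
t,c=S["top"],S["scene"]
px=lambda ox,oy,cx,cy,f:(lambda u,v:((u-ox)/f+cx-.4,(v-oy)/f+cy-.4))
T=px(0,375,400,165,5);E=px(375,375,400,210,5);H=px(0,0,205,165,5)
S2=px(360,0,335,130,4);S1=px(0,0,235,255,4)
print("tower top corners .06",ray(t,[T(115,427),T(180,433),T(168,500),T(104,487)],.06).round(4).tolist())
print("tower scene",ray(c,[S2(402,50),S2(432,33),S2(469,50),S2(440,70)],.06).round(4).tolist())
print("chim",ray(t,[E(487,502),E(545,478)],.053).round(4).tolist())
print("chim scene",ray(c,[S2(614,93),S2(616,122)],.053).round(4).tolist())
print("gable base",ray(c,[S2(587,184),S2(639,186)],0.).round(4).tolist(),"eaves",ray(c,[S2(588,152),S2(642,152)],.028).round(4).tolist())
print("terr top: roof outline far eave",ray(t,[E(430,487),E(550,444)],.028).round(4).tolist(),"near",ray(t,[E(460,545),E(582,500)],.028).round(4).tolist())
print("hall apex",ray(t,H(155,121),.048),ray(c,S1(92,48),.048))
print("pav cap",ray(t,[H(108,308),H(143,320),H(127,357),H(86,337)],.026).round(4).tolist())
E
```

```text
top white [310.5 185. ] [0.6074 0.0706] [array([607.4,  70.3]), array([62.2, 96.9]), np.float64(13.7)]
top white [352.2 207.5] [ 0.5337 -0.0714] [array([533.8, -71.1]), array([60.2, 96.7]), np.float64(13.8)]
top white [317.2 215.1] [0.5053 0.0455] [array([505.5,  45.5]), array([61.2, 96.4]), np.float64(13.5)]
top yel [331.  174.7] [327, 169, 12, 16, 27] [0.6415 0.0022] [0.6386 0.0024] [0.6342 0.0026]
top yel [332.2 206.2] [291, 174, 83, 61, 1351] [ 0.5345 -0.0039] [ 0.5325 -0.0036] [ 0.5297 -0.0033]
top yel [428.  182.2] [421, 175, 15, 15, 163] [ 0.6229 -0.3242] [ 0.6201 -0.321 ] [ 0.616  -0.3162]
top yel [237.9 191. ] [232, 185, 11, 12, 69] [0.5788 0.312 ] [0.5764 0.3092] [0.573  0.3052]
top yel [227.2 231.8] [222, 227, 11, 9, 32] [0.4418 0.3394] [0.4407 0.3364] [0.4392 0.332 ]
top yel [437.8 280.4] [434, 278, 7, 6, 16] [ 0.299 -0.35 ] [ 0.2993 -0.3465] [ 0.2998 -0.3414]
top dark [331.1 159. ] [327, 154, 9, 11, 69] [[0.6932 0.0029]]
top dark [400.  285.7] [399, 281, 3, 11, 25] [[ 0.2801 -0.2258]]
scene white [250.2 136.8] [ 1.0102 -0.2545] [array([1023.4, -212.3]), array([ 71. , 222
[... 1380 characters left out ...]
.4291]]
scene dark [237.8 310.7] [235, 307, 7, 8, 32] [[0.5486 0.449 ]]
tower top corners .06 [[0.6399, -0.299], [0.6368, -0.3417], [0.5918, -0.3329], [0.5995, -0.2911]]
tower scene [[0.6431, -0.3032], [0.6326, -0.3422], [0.5918, -0.3293], [0.5999, -0.2868]]
chim [[0.4429, -0.2955], [0.4593, -0.3333]]
chim scene [[0.4601, -0.3289], [0.443, -0.2861]]
gable base [[0.4557, -0.2671], [0.4167, -0.2838]] eaves [[0.459, -0.2712], [0.4199, -0.2912]]
terr top: roof outline far eave [[0.4541, -0.2639], [0.4843, -0.3437]] near [[0.4164, -0.2832], [0.4477, -0.364]]
hall apex [[0.58222851 0.3157169 ]] [[0.57999744 0.32381837]]
pav cap [[0.4602, 0.3444], [0.4527, 0.3209], [0.4282, 0.33], [0.4407, 0.3578]]
```

Centres in world coordinates, in metres:

| Item | x | y | Yaw |
|---|---|---|---|
| Terrace plot | 0.607 | 0.0705 | – |
| Tower plot | 0.534 | -0.071 | – |
| Hall plot | 0.5055 | 0.0455 | – |
| Terrace | 0.451 | -0.314 | 21° |
| Tower | 0.617 | -0.316 | -13° |

The board is turned 13.7°. I'll start with the terrace.

```bash
cat >> h.py <<'E'
from scipy.spatial.transform import Rotation as Ro
def go(x,y,z,psi):
    "shift mm / turn deg from the measured pose to TCP x,y,z, tool x at yaw psi, pointing down"
    o=get_obs(); w=o["orientation"]; R=Ro.from_quat([w[1],w[2],w[3],w[0]])
    a=np.radians(psi); T=Ro.from_matrix([[np.cos(a),np.sin(a),0],[np.sin(a),-np.cos(a),0],[0,0,-1]])
    print((R.inv().apply(np.array([x,y,z])-o["ee_pos"])*1000).round(1).tolist(),np.degrees((R.inv()*T).as_rotvec()).round(1).tolist(),"t",round(o["t"],2))
E
python3 - <<'E'
from h import *
go(.451,-.314,.16,111); go(.451,-.314,.021,111)
t=snapshot("top");c=snapshot("scene")
px=lambda ox,oy,cx,cy,f:(lambda u,v:((u-ox)/f+cx-.4,(v-oy)/f+cy-.4))
H=px(0,0,205,165,5);S1=px(0,0,235,255,4)
print("hall",ray(t,H(159,126),.034),ray(c,S1(95,74),.034))
print("pav mid .012/.024",ray(t,H(114,331),.024), "scene front corner top/base, left,right",ray(c,[S1(270,193),S1(240,178),S1(306,183)],.024).round(4).tolist(),ray(c,S1(271,223),0))
E
```

```text
[296.4, -211.9, 79.1] [-0.1, -0.0, -88.5] t 0.2
[296.5, -211.7, 218.1] [-0.1, -0.0, -88.5] t 0.2
hall [[0.58151851 0.31590873]] [[0.57497232 0.33024408]]
pav mid .012/.024 [[0.44523858 0.34005439]] scene front corner top/base, left,right [[0.4401, 0.3538], [0.4608, 0.3522], [0.4255, 0.3378]] [[0.43937067 0.35540029]]
```

Call:
jog_arm --steps '[[1,[60,-42,16],[0,0,-10]],[1,[120,-85,32],[0,0,-20]],[1,[180,-127,48],[0,0,-30]],[1,[240,-170,64],[0,0,-40]],[1,[296,-212,79],[0,0,-50]],[1,[296,-212,79],[0,0,-60]],[1,[296,-212,79],[0,0,-70]],[1,[296,-212,79],[0,0,-80]],[1,[296,-212,79],[0,0,-88]],[1,[296,-212,79],[0,0,-88]],[1,[296,-212,79],[0,0,-88]]]' --newtons 15

```text
t: 1.68
ee_pos: [0.4506, -0.3146, 0.1606]
orientation: [0.0, 0.571, 0.821, -0.0]
force: [-0.4, 0.4, -0.2]
grip_width: 0.0869
gripper_force: 0.0
```

```bash
python3 - <<'E'
from h import *
go(.451,-.314,.021,111)
a=snapshot("top")["color"];b=snapshot("scene")["color"]
f=lambda i,x,y:cv2.resize(i[y:y+70,x:x+80],None,fx=5,fy=5,interpolation=cv2.INTER_CUBIC)
cv2.imwrite("pics/g1.png",np.hstack([f(a,390,195),f(b,355,125)]))
E
```

```text
[0.4, 0.5, 139.6] [0.0, 0.0, -0.6] t 1.68
```

View pics/g1.png

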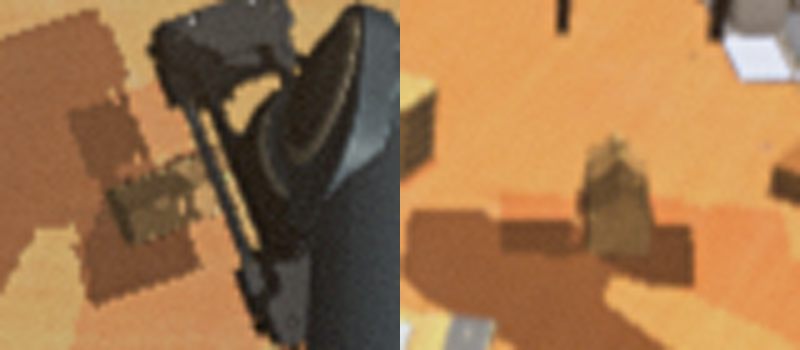

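The gripper straddles the terrace. It shows at crop (160,200) in the top view and (615,205) in the scene view, with its length across the finger line. I'll descend and grip.

Call:
jog_arm --steps '[[1,[0,0,50],[0,0,-0.5]],[1,[0,0,95],[0,0,-0.5]],[1,[0,0,125],[0,0,-0.5]],[1,[0,0,139],[0,0,-0.5]],[1,[0,0,139],[0,0,-0.5]],[1,[0,0,139],[0,0,-0.5]],[0,[0,0,139],[0,0,-0.5]],[0,[0,0,139],[0,0,-0.5]],[0,[0,0,139],[0,0,-0.5]],[0,[0,0,139],[0,0,-0.5]],[0,[0,0,139],[0,0,-0.5]],[0,[0,0,139],[0,0,-0.5]],[0,[0,0,139],[0,0,-0.5]],[0,[0,0,139],[0,0,-0.5]]]' --newtons 20

```text
t: 3.52
ee_pos: [0.4508, -0.3144, 0.0215]
orientation: [0.0, 0.566, 0.824, 0.0]
force: [0.8, -0.3, -1.0]
grip_width: 0.0399
gripper_force: 20.0
```

Call:
jog_arm --steps '[[0,[0,0,-30],[0,0,0]],[0,[0,0,-70],[0,0,0]],[0,[0,0,-110],[0,0,0]],[0,[0,0,-140],[0,0,0]],[0,[0,0,-140],[0,0,0]],[0,[0,0,-140],[0,0,0]]]'

```text
t: 4.28
ee_pos: [0.4498, -0.3142, 0.1604]
orientation: [-0.001, 0.566, 0.824, -0.0]
force: [-0.1, -0.2, -1.0]
grip_width: 0.0399
gripper_force: 20.0
```

```bash
python3 - <<'E'
from h import *
go(.607,.0705,.14,103.7)
b=snapshot("scene")["color"]
cv2.imwrite("pics/g2.png",cv2.resize(b[90:190,350:450],None,fx=5,fy=5,interpolation=cv2.INTER_CUBIC))
E
```

```text
[302.7, 284.7, 20.4] [-0.1, -0.1, 7.3] t 4.28
```

View pics/g2.png

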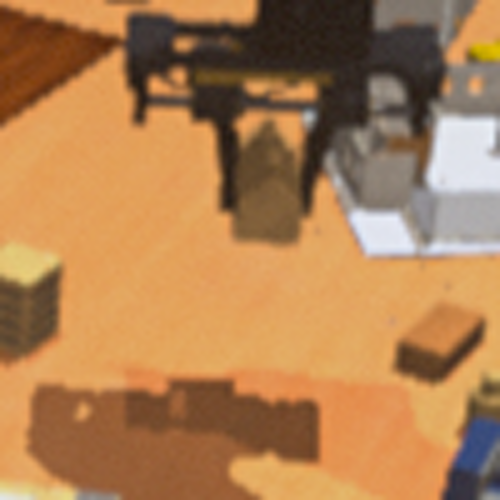

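The terrace is held level, with the base of its gable end at crop (233,238) to (298,242). I'll use those points to check where it sits lengthwise in the grip.

```bash
python3 - <<'E'
from h import *
c=snapshot("scene")
w=ray(c,[((u)/5+350-.4,v/5+90-.4) for u,v in((233,238),(298,242))],.139); print(w,w.mean(0)-get_obs()["ee_pos"][:2])
print("expected",.042*np.array([-np.sin(np.radians(21)),np.cos(np.radians(21))]))
E
```

```text
[[ 0.45588271 -0.27535426]
 [ 0.41815813 -0.28876115]] [-0.01269095  0.03190108]
expected [-0.01505145  0.03921038]
```

Call:
jog_arm --steps '[[0,[50,47,0],[0,0,2]],[0,[85,80,0],[0,0,4]],[0,[125,118,0],[0,0,6]],[0,[165,155,0],[0,0,7.3]],[0,[205,193,0],[0,0,7.3]],[0,[245,230,0],[0,0,7.3]],[0,[280,263,0],[0,0,7.3]],[0,[303,285,20],[0,0,7.3]],[0,[303,285,20],[0,0,7.3]],[0,[303,285,20],[0,0,7.3]],[0,[303,285,20],[0,0,7.3]]]'

```text
t: 5.75
ee_pos: [0.6081, 0.0688, 0.1415]
orientation: [0.0, 0.619, 0.786, -0.0]
force: [-0.2, 0.4, -1.2]
grip_width: 0.0399
gripper_force: 20.0
```

```bash
python3 - <<'E'
from h import *
go(.607,.0705,.038,103.7)
E
```

```text
[2.0, -0.7, 103.5] [-0.0, 0.1, -0.1] t 5.75
```

Call:
jog_arm --steps '[[0,[4,-0.7,40],[0,0,0]],[0,[4,-0.7,75],[0,0,0]],[0,[4,-0.7,95],[0,0,0]],[0,[4,-0.7,102],[0,0,0]],[0,[4,-0.7,105],[0,0,0]],[0,[4,-0.7,106],[0,0,0]],[0,[4,-0.7,106],[0,0,0]]]'

```text
t: 6.62
ee_pos: [0.6071, 0.0744, 0.0364]
orientation: [0.001, 0.618, 0.786, 0.001]
force: [-0.6, -0.5, -1.1]
grip_width: 0.0398
gripper_force: 20.0
```

Call:
jog_arm --steps '[[0,[0,0,0.7],[0,0,0]],[0.7,[0,0,0.7],[0,0,0]],[0.7,[0,0,0.7],[0,0,0]],[0.7,[0,0,0.7],[0,0,0]],[0.7,[0,0,0.7],[0,0,0]],[0.7,[0,0,-30],[0,0,0]],[0.7,[0,0,-80],[0,0,0]],[1,[0,0,-130],[0,0,0]],[1,[-40,0,-140],[0,0,0]],[1,[-95,0,-140],[0,0,0]],[1,[-150,0,-140],[0,0,0]],[1,[-200,0,-140],[0,0,0]],[1,[-200,0,-140],[0,0,0]],[1,[-200,0,-140],[0,0,0]]]'

```text
t: 8.38
ee_pos: [0.6537, -0.1193, 0.1753]
orientation: [-0.0, 0.618, 0.786, 0.0]
force: [-0.4, 0.9, 0.1]
grip_width: 0.0869
gripper_force: 0.0
```

```bash
python3 - <<'E'
from h import *
go(.617,-.316,.16,77)
a=snapshot("top");b=snapshot("scene"); cv2.imwrite("pics/last_top.png",a["color"]);cv2.imwrite("pics/last_scene.png",b["color"])
f=lambda i,x,y:cv2.resize(i[y:y+80,x:x+80],None,fx=5,fy=5,interpolation=cv2.INTER_CUBIC)
cv2.imwrite("pics/g3.png",np.hstack([f(a["color"],275,150),f(b["color"],260,175)]))
E
```

```text
[-182.4, -82.3, 15.2] [-0.0, -0.1, 26.7] t 8.38
```

View pics/g3.png

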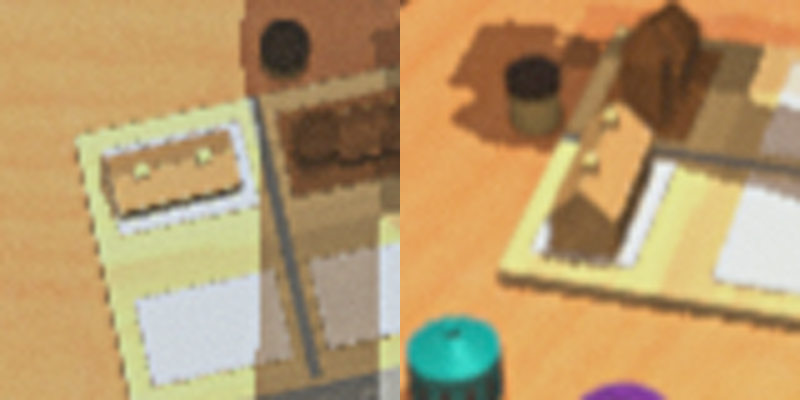

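```bash
python3 - <<'E'
from h import *
a=snapshot("top");b=snapshot("scene")
T=lambda u,v:(u/5+275-.4,v/5+150-.4); S=lambda u,v:((u-400)/5+260-.4,v/5+175-.4)
yb=np.array([-.2368,.9715])
print("chim",ray(a,[T(142,171),T(204,156)],.067).round(4).tolist(),ray(b,[S(590,157),S(609,119)],.067).round(4).tolist())
g=ray(b,[S(549,245),S(616,262)],.014);print("gable base",g.round(4).tolist(),(g.mean(0)-.042*yb).round(4))
e=ray(a,[T(101,158),T(231,128),T(242,190),T(122,217)],.042);print("eaves",e.round(4).tolist(),e.mean(0).round(4))
E
```

```text
chim [[0.6001, 0.0932], [0.611, 0.0531]] [[0.6019, 0.0924], [0.6101, 0.0568]]
gable base [[0.618, 0.1148], [0.577, 0.1103]] [0.6074 0.0717]
eaves [[0.6134, 0.1221], [0.6357, 0.0362], [0.5939, 0.0279], [0.5739, 0.1069]] [0.6042 0.0733]
```

Call:
jog_arm --steps '[[1,[-40,-18,0],[0,0,9]],[1,[-80,-36,0],[0,0,18]],[1,[-120,-54,0],[0,0,26.7]],[1,[-160,-72,5],[0,0,26.7]],[1,[-182,-82,15],[0,0,26.7]],[1,[-182,-82,15],[0,0,26.7]],[1,[-182,-82,15],[0,0,26.7]]]'

```text
t: 9.45
ee_pos: [0.6184, -0.3132, 0.1606]
orientation: [-0.001, 0.782, 0.624, 0.001]
force: [-0.0, 0.6, 0.8]
grip_width: 0.0874
gripper_force: 0.0
```

```bash
python3 - <<'E'
from h import *
go(.617,-.316,.041,77)
a=cv2.imread("pics/last_top.png");h=cv2.cvtColor(a,cv2.COLOR_BGR2HSV)
s=snapshot("top")
R=np.zeros(a.shape[:2],bool);R[168:195,415:440]=1
for c,st,m in blobs(R&(h[...,0]>=24)&(h[...,0]<34)&(h[...,2]>150),60):
    w=ray(s,np.argwhere(m)[:,::-1],.06); print(w.mean(0),cv2.minAreaRect((w*1000).astype(np.float32)))
E
```

```text
[-3.4, -0.7, 119.5] [0.0, -0.1, 0.2] t 9.45
[ 0.61739808 -0.31781672] ((616.2347412109375, -315.95806884765625), (42.46068572998047, 42.358306884765625), 79.64837646484375)
```

The terrace is within about 3 mm of its plot centre. Next is the tower.

Call:
jog_arm --steps '[[1,[-3.4,-0.7,45],[0,0,0]],[1,[-3.4,-0.7,90],[0,0,0]],[1,[-3.4,-0.7,112],[0,0,0]],[1,[-3.4,-0.7,119],[0,0,0]],[1,[-3.4,-0.7,119],[0,0,0]],[0,[-3.4,-0.7,119],[0,0,0]],[0,[-3.4,-0.7,119],[0,0,0]],[0,[-3.4,-0.7,119],[0,0,0]],[0,[-3.4,-0.7,119],[0,0,0]],[0,[-3.4,-0.7,119],[0,0,0]],[0,[-3.4,-0.7,119],[0,0,0]],[0,[-3.4,-0.7,119],[0,0,0]],[0,[-3.4,-0.7,80],[0,0,0]],[0,[-3.4,-0.7,40],[0,0,0]],[0,[-3.4,-0.7,-10],[0,0,0]],[0,[-3.4,-0.7,-10],[0,0,0]],[0,[-3.4,-0.7,-10],[0,0,0]]]'

```text
t: 11.62
ee_pos: [0.6153, -0.3192, 0.1699]
orientation: [-0.001, 0.783, 0.623, -0.0]
force: [0.0, 0.4, -1.1]
grip_width: 0.0441
gripper_force: 20.0
```

```bash
python3 - <<'E'
from h import *
go(.534,-.0712,.16,103.7)
b=snapshot("scene")["color"]
cv2.imwrite("pics/g4.png",cv2.resize(b[80:170,310:400],None,fx=5,fy=5,interpolation=cv2.INTER_CUBIC))
E
```

```text
[223.4, -134.9, 10.1] [-0.1, -0.0, -26.7] t 11.62
```

View pics/g4.png

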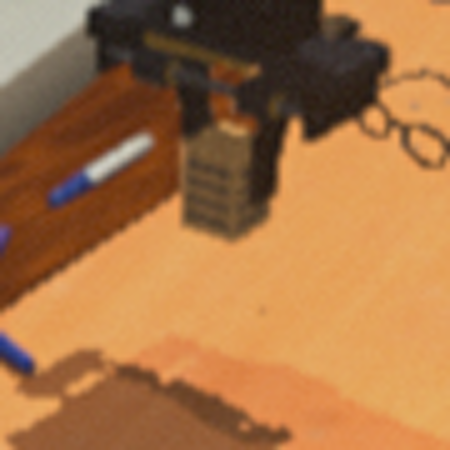

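The tower is held upright, with its base at crop (220,235). I'll carry it to the front-right plot.

Call:
jog_arm --steps '[[0,[40,-24,0],[0,0,-7]],[0,[80,-48,0],[0,0,-14]],[0,[120,-72,0],[0,0,-20]],[0,[160,-96,0],[0,0,-26.7]],[0,[200,-120,0],[0,0,-26.7]],[0,[223,-135,10],[0,0,-26.7]],[0,[223,-135,10],[0,0,-26.7]],[0,[223,-135,10],[0,0,-26.7]],[0,[223,-135,10],[0,0,-26.7]]]'

```text
t: 12.8
ee_pos: [0.5349, -0.0733, 0.1603]
orientation: [0.0, 0.619, 0.786, -0.0]
force: [0.6, -0.6, -0.7]
grip_width: 0.0442
gripper_force: 20.0
```

```bash
python3 - <<'E'
from h import *
go(.534,-.0712,.056,103.7)
E
```

```text
[2.2, -0.4, 104.3] [-0.0, 0.0, -0.1] t 12.8
```

Call:
jog_arm --steps '[[0,[2,-0.4,40],[0,0,0]],[0,[2,-0.4,75],[0,0,0]],[0,[2,-0.4,95],[0,0,0]],[0,[2,-0.4,102],[0,0,0]],[0,[2,-0.4,104],[0,0,0]],[0,[2,-0.4,104],[0,0,0]],[0,[2,-0.4,104],[0,0,0]],[0.75,[2,-0.4,104],[0,0,0]],[0.75,[2,-0.4,104],[0,0,0]],[0.75,[2,-0.4,104],[0,0,0]],[0.75,[2,-0.4,104],[0,0,0]],[0.75,[2,-0.4,75],[0,0,0]],[0.75,[2,-0.4,30],[0,0,0]],[1,[2,-0.4,0],[0,0,0]],[1,[40,-0.4,-20],[0,0,0]],[1,[90,-0.4,-20],[0,0,0]],[1,[140,-0.4,-20],[0,0,0]],[1,[190,-0.4,-20],[0,0,0]],[1,[190,-0.4,-20],[0,0,0]],[1,[190,-0.4,-20],[0,0,0]]]'

```text
t: 15.3
ee_pos: [0.4892, 0.1122, 0.1805]
orientation: [0.0, 0.618, 0.786, -0.0]
force: [0.2, -0.1, -0.1]
grip_width: 0.087
gripper_force: 0.0
```

```bash
python3 - <<'E'
from h import *
go(.579,.319,.16,90)
a=snapshot("top");b=snapshot("scene"); cv2.imwrite("pics/last_top.png",a["color"]);cv2.imwrite("pics/last_scene.png",b["color"])
f=lambda i,x,y,k,w,h:cv2.resize(i[y:y+h,x:x+w],None,fx=k,fy=k,interpolation=cv2.INTER_CUBIC)
A=a["color"];B=b["color"]
cv2.imwrite("pics/g5.png",np.vstack([np.hstack([f(A,325,175,5,60,50),f(B,310,165,5,80,50)]),np.hstack([f(A,210,170,6,50,50)[:,:300],f(B,235,255,4,100,75)])]))
E
```

```text
[179.7, 136.2, 20.3] [-0.0, 0.0, 13.7] t 15.3
```

View pics/g5.png

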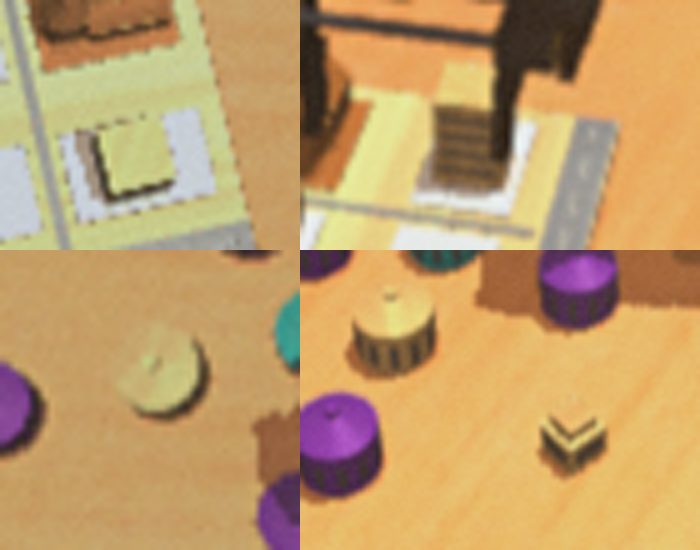

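```bash
python3 - <<'E'
from h import *
a=snapshot("top");b=snapshot("scene")
T=lambda u,v:(u/6+210-.42,(v-250)/6+170-.42); S=lambda u,v:((u-300)/4+235-.4,(v-250)/4+255-.4); W=lambda u,v:(u/5+325-.4,v/5+175-.4)
print("apex tri",tri(a,T(153,362),b,S(391,292)), ray(a,T(153,362),.048),ray(b,S(391,292),.048))
print("eave ctr top",ray(a,T(161,370),.034)); 
print("sides scene",ray(b,[S(353,318),S(437,318)],.034),ray(b,[S(353,318),S(437,318)],.034).mean(0),"front base",ray(b,S(397,376),0))
w=ray(a,[W(104,122),W(166,118),W(174,180),W(116,193)],.074);print("tower",w.round(4).tolist(),w.mean(0))
A=cv2.cvtColor(a["color"],cv2.COLOR_BGR2HSV)
p=ray(b,[S(542,432),S(606,436),S(572,449)],.024); print("pav top corners",p.round(4).tolist(),p[:2].mean(0)); q=ray(b,[S(545,450),S(604,453),S(572,474)],0);print("base",q.round(4).tolist(),q[:2].mean(0))
for lo in(130,):
  for i,(s,o) in enumerate(((a,(215,222,240,242)),)):
    h=cv2.cvtColor(s["color"],cv2.COLOR_BGR2HSV);print(h[o[1]+3:o[3],o[0]+3:o[2]-2,0]);print(h[o[1]+3:o[3],o[0]+3:o[2]-2,2])
E
```

```text
apex tri (array([0.58463318, 0.31808854, 0.0458291 ]), np.float64(0.00018045518955123185)) [[0.58404444 0.31753193]] [[0.58340748 0.31988286]]
eave ctr top [[0.58226367 0.31590584]]
sides scene [[0.60045741 0.33792064]
 [0.55515513 0.31425906]] [0.57780627 0.32608985] front base [[0.57049535 0.34009876]]
tower [[0.5518, -0.0452], [0.5553, -0.0852], [0.5151, -0.0907], [0.5059, -0.0535]] [ 0.53204007 -0.06865528]
pav top corners [[0.4583, 0.3542], [0.4244, 0.3398], [0.4369, 0.357]] [0.44135882 0.34699916]
base [[0.4612, 0.3478], [0.4296, 0.3337], [0.4385, 0.3558]] [0.44538621 0.34074717]
[[19 17 18 18 18 19 18 20 18 18 18 18 18 18 17 18 18 18 18 18]
 [17 18 18 18 18 18 19 23 22 21 20 18 17 17 18 17 18 18 19 18]
 [18 18 18 18 18 18 20 23 25 28 25 24 21 17 18 18 17 18 18 18]
 [18 18 18 18 17 18 21 22 22 22 22 28 26 21 21 17 17 18 18 18]
 [19 18 18 18 17 20 24 21 21 21 22 24 22 26 26 18 17 18 18 18]
 [18 19 18 19 18 22 20 20 20 20 22 23 19 26 20 15 17 18 18 18]
 [18 18 18 18 19 24 23 22 22 21 22 22 23 28 21 15 18 18 18 18]
 [19 18 17 18 22 27 24 22 23 23 22 20 24 25 17 16 18 18 17 18]
 [1
[... 1310 characters left out ...]
 201 196
  199 199]
 [200 196 199 196 197 190 189 186 182 200 201 179 143  76 140 204 201 197
  199 197]
 [198 198 197 198 199 196 191 183 191 199 198 187  99 104 178 202 198 198
  197 197]
 [198 198 198 198 199 198 200 198 199 198 190 178 123 155 200 200 198 197
  198 197]
 [200 197 197 199 197 195 199 198 199 199 198 197 182 195 201 202 197 197
  203 197]
 [197 201 196 198 200 198 201 198 198 199 197 198 201 201 200 197 200 196
  196 200]
 [197 196 198 200 197 197 198 198 199 197 199 200 197 198 198 197 200 199
  195 198]
 [202 198 198 195 200 200 199 196 199 195 197 200 197 197 200 199 198 197
  200 201]
 [199 198 198 200 198 196 198 194 200 197 198 196 197 198 200 199 197 199
  199 197]]
```

The tower is about 3 mm from its plot centre. The hall is at (0.583, 0.318) and the pavilion at about (0.444, 0.341) with yaw near -22°.

Call:
jog_arm --steps '[[1,[45,34,5],[0,0,7]],[1,[90,68,10],[0,0,13.7]],[1,[135,102,15],[0,0,13.7]],[1,[175,137,20],[0,0,13.7]],[1,[178,140,20],[0,0,13.7]],[1,[178,140,20],[0,0,13.7]],[1,[178,140,20],[0,0,13.7]]]'

```text
t: 16.38
ee_pos: [0.5832, 0.3166, 0.1605]
orientation: [0.001, 0.708, 0.706, -0.001]
force: [-0.3, -0.3, 0.4]
grip_width: 0.0869
gripper_force: 0.0
```

```bash
python3 - <<'E'
from h import *
go(.583,.318,.021,90)
b=snapshot("scene")["color"]
cv2.imwrite("pics/g6.png",cv2.resize(b[215:325,200:330],None,fx=5,fy=5,interpolation=cv2.INTER_CUBIC))
E
```

```text
[1.7, -0.2, 139.5] [0.0, 0.1, -0.1] t 16.38
```

View pics/g6.png

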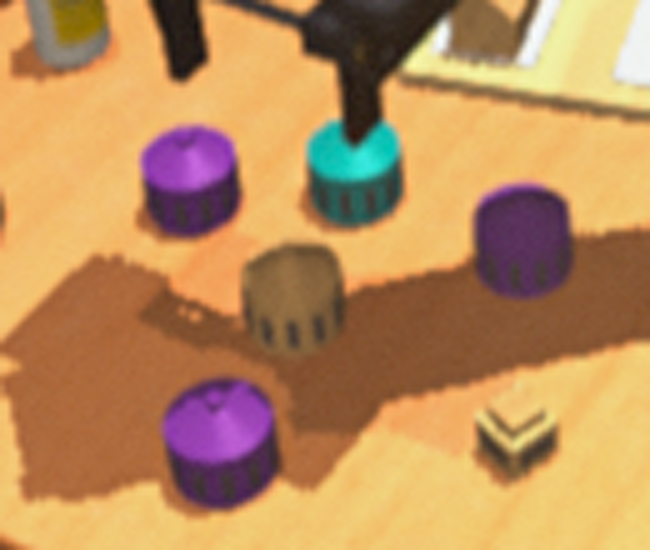

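The hall shows at crop (293,300), with the open fingers high above it. The line along x is clear of the purple and turquoise drums, so I'll descend and grip.

Call:
jog_arm --steps '[[1,[1.7,0,45],[0,0,0]],[1,[1.7,0,90],[0,0,0]],[1,[1.7,0,125],[0,0,0]],[1,[1.7,0,139],[0,0,0]],[1,[1.7,0,139],[0,0,0]],[1,[1.7,0,139],[0,0,0]],[0,[1.7,0,139],[0,0,0]],[0,[1.7,0,139],[0,0,0]],[0,[1.7,0,139],[0,0,0]],[0,[1.7,0,139],[0,0,0]],[0,[1.7,0,139],[0,0,0]],[0,[1.7,0,139],[0,0,0]],[0,[1.7,0,139],[0,0,0]]]'

```text
t: 18.05
ee_pos: [0.5831, 0.3206, 0.0216]
orientation: [0.0, 0.707, 0.707, 0.0]
force: [-1.0, 0.3, 0.0]
grip_width: 0.0495
gripper_force: 20.0
```

Call:
jog_arm --steps '[[0,[0,0,-30],[0,0,0]],[0,[0,0,-70],[0,0,0]],[0,[0,0,-110],[0,0,0]],[0,[0,0,-140],[0,0,0]],[0,[0,0,-140],[0,0,0]],[0,[0,0,-140],[0,0,0]]]'

```text
t: 18.8
ee_pos: [0.5823, 0.3199, 0.1603]
orientation: [-0.0, 0.707, 0.707, -0.001]
force: [1.0, 0.3, -1.0]
grip_width: 0.0495
gripper_force: 20.0
```

```bash
python3 - <<'E'
from h import *
go(.5055,.0455,.16,103.7)
b=snapshot("scene")["color"]
cv2.imwrite("pics/g7.png",cv2.resize(b[190:290,210:310],None,fx=5,fy=5,interpolation=cv2.INTER_CUBIC))
E
```

```text
[-274.4, -76.9, 0.8] [-0.1, 0.1, -13.7] t 18.8
```

View pics/g7.png

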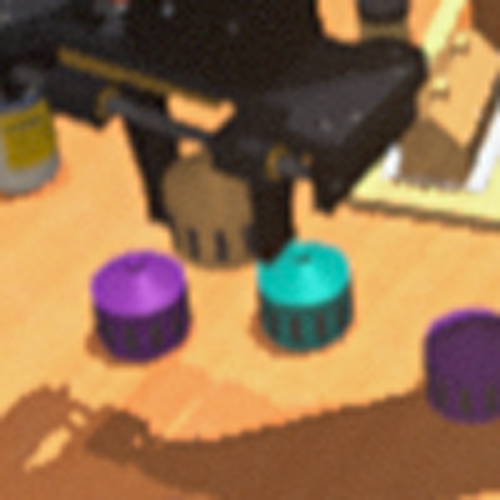

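The hall is held level, with the front of its base at crop (215,265). I'll carry it to the front-left plot.

```bash
python3 - <<'E'
from h import *
b=snapshot("scene")
print(ray(b,(215/5+210-.4,265/5+190-.4),.139)[0]+[.0159,-.0193]-get_obs()["ee_pos"][:2])
E
```

```text
[ 0.00822399 -0.00178116]
```

Call:
jog_arm --steps '[[0,[-40,-11,0],[0,0,-5]],[0,[-80,-22,0],[0,0,-10]],[0,[-120,-34,0],[0,0,-13.7]],[0,[-160,-45,0],[0,0,-13.7]],[0,[-200,-56,0],[0,0,-13.7]],[0,[-240,-67,0],[0,0,-13.7]],[0,[-274,-77,0],[0,0,-13.7]],[0,[-274,-77,0],[0,0,-13.7]],[0,[-274,-77,0],[0,0,-13.7]],[0,[-274,-77,0],[0,0,-13.7]]]'

```text
t: 20.15
ee_pos: [0.5061, 0.048, 0.1614]
orientation: [-0.0, 0.617, 0.787, 0.0]
force: [0.2, -0.1, 0.2]
grip_width: 0.0497
gripper_force: 20.0
```

```bash
python3 - <<'E'
from h import *
go(.5055,.0455,.036,103.7)
E
```

```text
[-2.4, -1.2, 125.4] [0.0, -0.0, 0.1] t 20.15
```

Call:
jog_arm --steps '[[0,[-2,-1.2,45],[0,0,0]],[0,[-2,-1.2,90],[0,0,0]],[0,[-2,-1.2,115],[0,0,0]],[0,[-2,-1.2,123],[0,0,0]],[0,[-2,-1.2,125.5],[0,0,0]],[0,[-2,-1.2,125.5],[0,0,0]],[0,[-2,-1.2,125.5],[0,0,0]],[0.8,[-2,-1.2,125.5],[0,0,0]],[0.8,[-2,-1.2,125.5],[0,0,0]],[0.8,[-2,-1.2,125.5],[0,0,0]],[0.8,[-2,-1.2,125.5],[0,0,0]],[0.8,[-2,-1.2,95],[0,0,0]],[0.8,[-2,-1.2,50],[0,0,0]],[0.8,[-2,-1.2,10],[0,0,0]],[1,[40,-1,-10],[0,0,0]],[1,[90,-1,-10],[0,0,0]],[1,[140,-1,-10],[0,0,0]],[1,[190,-1,-10],[0,0,0]],[1,[190,-1,-10],[0,0,0]],[1,[190,-1,-10],[0,0,0]]]'

```text
t: 22.65
ee_pos: [0.46, 0.2303, 0.1713]
orientation: [0.0, 0.618, 0.786, -0.0]
force: [0.5, -0.1, -0.3]
grip_width: 0.0868
gripper_force: 0.0
```

```bash
python3 - <<'E'
from h import *
go(.444,.341,.16,68)
a=snapshot("top");b=snapshot("scene"); A=a["color"];B=b["color"]
f=lambda i,x,y,k,w,h:cv2.resize(i[y:y+h,x:x+w],None,fx=k,fy=k,interpolation=cv2.INTER_CUBIC)
cv2.imwrite("pics/g8.png",np.hstack([f(A,285,160,4,100,90),f(B,265,160,4,100,90)]))
E
```

```text
[111.3, 10.7, 11.2] [-0.0, 0.1, 35.7] t 22.65
```

View pics/g8.png

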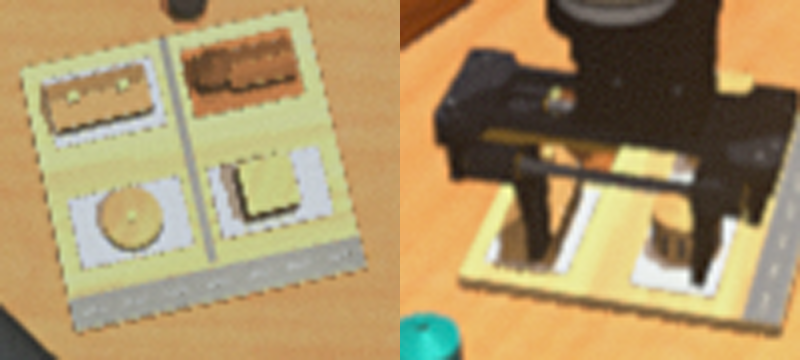

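All three buildings stand centred on their plots in the top view: terrace (100,97), hall (131,217), tower (270,183). I'll measure the hall and tower and move to the pavilion.

```bash
python3 - <<'E'
from h import *
a=snapshot("top");T=lambda u,v:(u/4+285-.4,v/4+160-.4)
print("hall",ray(a,T(131,215),.062),ray(a,T(131,217),.05))
h=cv2.cvtColor(a["color"],cv2.COLOR_BGR2HSV);R=np.zeros(h.shape[:2],bool);R[193:216,340:363]=1
for c,st,m in blobs(R&(h[...,0]>=22)&(h[...,0]<36)&(h[...,1]>60)&(h[...,2]>130),20):
    k=np.argwhere(m)[:,::-1]; w=ray(a,k,.074);print("tower",len(k),w.mean(0),cv2.minAreaRect((w*1000).astype(np.float32)))
E
```

```text
hall [[0.50480641 0.04422499]] [[0.5047331  0.04438382]]
tower 313 [ 0.5453723  -0.06208678] ((539.327392578125, -63.709938049316406), (65.15340423583984, 71.26680755615234), 1.2772173881530762)
```

Call:
jog_arm --steps '[[1,[40,4,4],[0,0,10]],[1,[80,8,8],[0,0,20]],[1,[111,10.7,11],[0,0,30]],[1,[111,10.7,11],[0,0,35.7]],[1,[111,10.7,11],[0,0,35.7]],[1,[111,10.7,11],[0,0,35.7]]]'

```text
t: 23.55
ee_pos: [0.4447, 0.3401, 0.1604]
orientation: [0.0, 0.829, 0.559, -0.0]
force: [0.4, -0.6, -0.4]
grip_width: 0.087
gripper_force: 0.0
```

```bash
python3 - <<'E'
from h import *
go(.444,.341,.0205,68)
E
```

```text
[0.6, -1.0, 139.9] [0.0, 0.0, -0.0] t 23.55
```

Call:
jog_arm --steps '[[1,[0.6,-1,45],[0,0,0]],[1,[0.6,-1,90],[0,0,0]],[1,[0.6,-1,125],[0,0,0]],[1,[0.6,-1,139],[0,0,0]],[1,[0.6,-1,139.5],[0,0,0]],[1,[0.6,-1,139.5],[0,0,0]],[0,[0.6,-1,139.5],[0,0,0]],[0,[0.6,-1,139.5],[0,0,0]],[0,[0.6,-1,139.5],[0,0,0]],[0,[0.6,-1,139.5],[0,0,0]],[0,[0.6,-1,139.5],[0,0,0]],[0,[0.6,-1,139.5],[0,0,0]],[0,[0.6,-1,139.5],[0,0,0]],[0,[0.6,-1,139.5],[0,0,0]],[0,[0.6,-1,139.5],[0,0,0]]]' --newtons 12

```text
t: 25.42
ee_pos: [0.4434, 0.3422, 0.021]
orientation: [0.0, 0.829, 0.559, -0.0]
force: [-0.6, -0.5, -0.1]
grip_width: 0.0282
gripper_force: 12.0
```

Call:
jog_arm --steps '[[0,[0,0,-40],[0,0,0]],[0,[0,0,-90],[0,0,0]],[0,[0,0,-140],[0,0,0]],[0,[0,0,-160],[0,0,0]],[0,[0,0,-160],[0,0,0]],[0,[0,0,-160],[0,0,0]]]'

```text
t: 26.18
ee_pos: [0.4428, 0.3414, 0.1798]
orientation: [0.0, 0.829, 0.559, -0.001]
force: [-0.2, 0.3, -0.3]
grip_width: 0.0277
gripper_force: 12.0
```

```bash
python3 - <<'E'
from h import *
go(.533,-.070,.18,103.7)
a=snapshot("top");b=snapshot("scene"); A=a["color"];B=b["color"]
f=lambda i,x,y,k,w,h:cv2.resize(i[y:y+h,x:x+w],None,fx=k,fy=k,interpolation=cv2.INTER_CUBIC)
cv2.imwrite("pics/g9.png",np.hstack([f(B,265,210,6,60,60),f(A,325,180,6,60,60)]))
E
```

```text
[-347.7, 237.7, 0.3] [-0.1, 0.1, -35.7] t 26.18
```

View pics/g9.png

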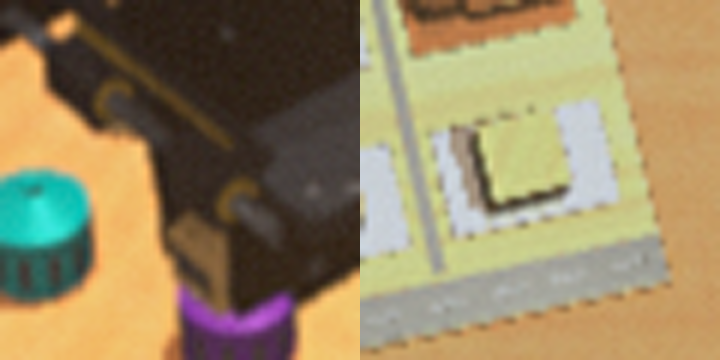

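The pavilion is held, with its front lower corner at crop (232,312) and its left one at (183,285). The front edge of the tower's roof runs from (495,198) to (568,184). I'll work out both offsets.

```bash
python3 - <<'E'
from h import *
a=snapshot("top");b=snapshot("scene");S=lambda u,v:(u/6+265-.42,v/6+210-.42);T=lambda u,v:((u-360)/6+325-.42,v/6+180-.42)
e=get_obs()["ee_pos"]; z=e[2]-.021; p=ray(b,[S(232,312),S(183,285)],z)
print("pav off",(p-[[-.0077,.0182],[.0182,.0077]]-e[:2]).round(4))
xb=np.array([.9715,.2368]); w=ray(a,[T(495,198),T(569,184),T(474,122)],.074);print("tower",w.round(4).tolist(),w[:2].mean(0)+.022*xb)
E
```

```text
pav off [[-0.0029 -0.0058]
 [-0.0068  0.001 ]]
tower [[0.5078, -0.0512], [0.5162, -0.0907], [0.5487, -0.0394]] [ 0.53340804 -0.06574746]
```

Call:
jog_arm --steps '[[0,[-40,27,0],[0,0,-4]],[0,[-80,55,0],[0,0,-8]],[0,[-120,82,0],[0,0,-13]],[0,[-160,109,0],[0,0,-18]],[0,[-200,137,0],[0,0,-22]],[0,[-240,164,0],[0,0,-27]],[0,[-280,191,0],[0,0,-32]],[0,[-320,219,0],[0,0,-35.7]],[0,[-348,238,0],[0,0,-35.7]],[0,[-348,238,0],[0,0,-35.7]],[0,[-348,238,0],[0,0,-35.7]],[0,[-348,238,0],[0,0,-35.7]]]'

```text
t: 27.88
ee_pos: [0.5335, -0.068, 0.181]
orientation: [-0.0, 0.617, 0.787, 0.0]
force: [1.2, 0.3, -0.4]
grip_width: 0.0281
gripper_force: 12.0
```

```bash
python3 - <<'E'
from h import *
go(.533,-.070,.12,103.7)
b=snapshot("scene")["color"]
cv2.imwrite("pics/g10.png",cv2.resize(b[120:220,305:385],None,fx=6,fy=6,interpolation=cv2.INTER_CUBIC))
E
```

```text
[-1.9, -1.0, 61.0] [-0.0, -0.0, 0.2] t 27.88
```

View pics/g10.png

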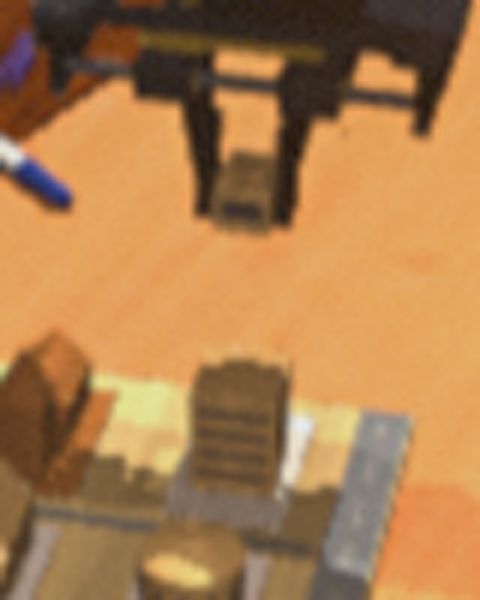

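The pavilion hangs level at crop (243,195). The front base edges are at (212,226) to (270,232) for the pavilion and (190,486) to (277,494) for the tower. I'll compare them.

```bash
python3 - <<'E'
from h import *
b=snapshot("scene");S=lambda u,v:(u/6+305-.42,v/6+120-.42); e=get_obs()["ee_pos"];yb=np.array([-.2368,.9715])
p=ray(b,[S(212,226),S(270,232)],e[2]-.021); t=ray(b,[S(190,486),S(277,494)],.014); t2=ray(b,[S(192,401),S(280,408)],.074-.0)
print("pav",p.round(4).tolist(),p.mean(0)-.014*yb,e[:2]); print("tower",t.round(4).tolist(),t.mean(0)-.022*yb)
I=cv2.cvtColor(b["color"],cv2.COLOR_BGR2GRAY); 
for u in(235,): print(I[195:206,int(u/6+305)],I[150:162,int(243/6+305)])
E
```

```text
pav [[0.5453, -0.0554], [0.5187, -0.063]] [ 0.53533784 -0.07280345] [ 0.5336339  -0.06832463]
tower [[0.5484, -0.0432], [0.5069, -0.0571]] [ 0.53288456 -0.07153721]
[ 82  79  97  93  79  90 101 108 111 111 110] [ 86  91  97  85  59  57  75 103 125 157 173 172]
```

Call:
jog_arm --steps '[[0,[1,-0.8,30],[0,0,0]],[0,[1,-0.8,60],[0,0,0]],[0,[1,-0.8,77],[0,0,0]],[0,[1,-0.8,83],[0,0,0]],[0,[1,-0.8,85],[0,0,0]],[0,[1,-0.8,85],[0,0,0]],[0,[1,-0.8,85],[0,0,0]]]'

```text
t: 28.85
ee_pos: [0.5332, -0.0689, 0.0968]
orientation: [0.001, 0.618, 0.786, 0.0]
force: [0.2, -0.6, 0.1]
grip_width: 0.0279
gripper_force: 12.0
```

```bash
python3 - <<'E'
from h import *
go(.533,-.067,.095,103.7); print(get_obs()["force"])
b=snapshot("scene")["color"]
cv2.imwrite("pics/g11.png",cv2.resize(b[140:220,305:385],None,fx=7,fy=7,interpolation=cv2.INTER_CUBIC))
E
```

```text
[1.9, 0.2, 1.8] [0.1, 0.0, -0.0] t 28.85
[ 0.1856539  -0.58361586  0.0589751 ]
```

View pics/g11.png

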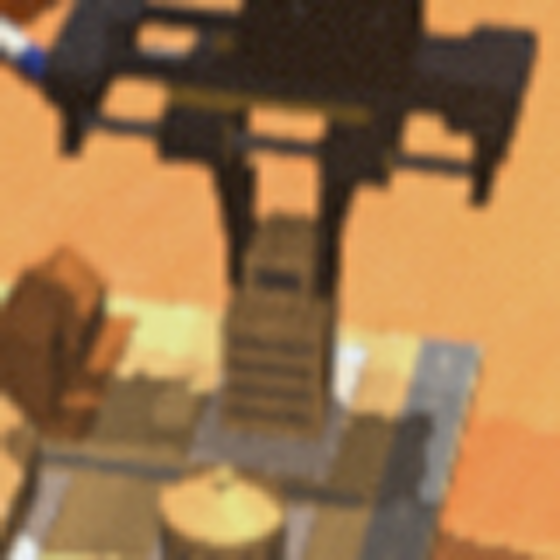

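```bash
python3 - <<'E'
from h import *
b=snapshot("scene"); M=np.linalg.inv(np.array(b["world_from_camera"])); f=200/np.tan(np.radians(b["fov_y"]/2))
def pr(c,dy,z):
    P=M@np.r_[np.array(c)+dy*np.array([-.2368,.9715]),z,1]; return np.round([P[0]/-P[2]*f+b["cx"],-P[1]/-P[2]*f+b["cy"]],2)
for y in(-.066,-.069,-.072):
    print(y,"base",pr((.533,y),.022,.014),"top front",pr((.533,y),.022,.074),"pav base",pr((.533,y),.014,.0755),"pav top front",pr((.533,y),.014,.0995),"cap top back",pr((.533,y),-.01,.1075))
I=b["color"].astype(int).sum(2)//3
for u in(339,342,345,348): print(u,list(zip(range(168,207),I[168:207,u])) if u==342 else I[168:207,u].tolist())
E
```

```text
-0.066 base [342.65 202.22] top front [343.13 185.78] pav base [343.7  183.83] pav top front [343.91 177.01] cap top back [345.65 170.29]
-0.069 base [343.08 201.69] top front [343.58 185.25] pav base [344.14 183.32] pav top front [344.36 176.49] cap top back [346.08 169.79]
-0.072 base [343.51 201.15] top front [344.02 184.73] pav base [344.58 182.8 ] pav top front [344.8  175.98] cap top back [346.52 169.3 ]
339 [34, 38, 36, 39, 36, 38, 33, 44, 51, 57, 56, 60, 58, 74, 85, 86, 87, 90, 90, 88, 76, 77, 88, 79, 73, 83, 80, 68, 77, 81, 73, 76, 92, 96, 99, 109, 111, 112, 106]
342 [(168, np.int64(156)), (169, np.int64(155)), (170, np.int64(136)), (171, np.int64(102)), (172, np.int64(79)), (173, np.int64(86)), (174, np.int64(89)), (175, np.int64(87)), (176, np.int64(88)), (177, np.int64(89)), (178, np.int64(72)), (179, np.int64(58)), (180, np.int64(62)), (181, np.int64(79)), (182, np.int64(91)), (183, np.int64(89)), (184, np.int64(89)), (185, np.int64(93)), (186, np.int64(102)), (187, np.int64(96)), (188, np.int64(84)), (189, np.int64(75)), (190, np.int64(85)), (191, np.int64(86)), (192, np.int64(72)), (193, np.int64(82)), (194, np.int64(90)), (195, np.int64(80)), (196, np.int64(80)), (197, np.int64(91)), (198, np.int64(85)), (199, np.int64(76)), (200, np.int64(93)), (201, np.int64(98)), (202, np.int64(105)), (203, np.int64(110)), (204, np.int64(109)), (205, np.int64(107)), (206, np.int64(106))]
345 [166, 152, 113, 79, 74, 79, 86, 84, 91, 97, 86, 57, 54, 73, 95, 98, 85, 89, 94, 94, 86, 72, 76, 87, 78, 76, 88, 81, 73, 84, 85, 76, 81, 96, 106, 109, 110, 108, 112]
348 [166, 166, 144, 98, 79, 82, 85, 86, 89, 95, 93, 85, 84, 82, 86, 88, 87, 87, 88, 92, 87, 75, 75, 87, 82, 73, 85, 82, 75, 81, 82, 73, 79, 94, 97, 103, 108, 113, 112]
```

Both centres agree at y of about -0.07. I'll lower the last 1.5 mm, release and retreat well clear.

Call:
jog_arm --steps '[[0,[0.5,0,1.5],[0,0,0]],[0,[0.5,0,1.5],[0,0,0]],[0,[0.5,0,1.5],[0,0,0]],[0.5,[0.5,0,1.5],[0,0,0]],[0.5,[0.5,0,1.5],[0,0,0]],[0.5,[0.5,0,1.5],[0,0,0]],[0.5,[0.5,0,1.5],[0,0,0]],[0.5,[0.5,0,-20],[0,0,0]],[0.5,[0.5,0,-60],[0,0,0]],[0.5,[0.5,0,-100],[0,0,0]],[1,[-40,0,-120],[0,0,0]],[1,[-100,0,-120],[0,0,0]],[1,[-160,0,-120],[0,0,0]],[1,[-220,0,-120],[0,0,0]],[1,[-260,0,-120],[0,0,0]],[1,[-260,0,-120],[0,0,0]],[1,[-260,0,-120],[0,0,0]]]'

```text
t: 31.08
ee_pos: [0.5943, -0.3202, 0.2157]
orientation: [-0.001, 0.617, 0.787, 0.0]
force: [0.4, -0.6, 0.1]
grip_width: 0.0874
gripper_force: 0.0
```

```bash
python3 - <<'E'
from h import *
a=snapshot("top");b=snapshot("scene"); A=a["color"];B=b["color"]
f=lambda i,x,y,k,w,h:cv2.resize(i[y:y+h,x:x+w],None,fx=k,fy=k,interpolation=cv2.INTER_CUBIC)
cv2.imwrite("pics/g12.png",np.hstack([f(A,325,180,8,45,50),f(B,318,160,8,50,50)]))
E
```

```text
(no output)
```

View pics/g12.png

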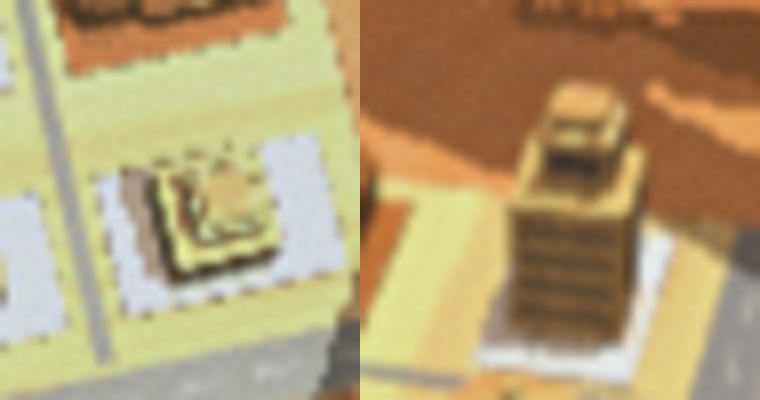

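The pavilion stands upright on the tower, with its cap at (230,195) in the top view and (587,103) in the scene view. I'll check the centring numerically.

```bash
python3 - <<'E'
from h import *
a=snapshot("top");b=snapshot("scene")
T=lambda u,v:(u/8+325-.44,v/8+180-.44);S=lambda u,v:((u-360)/8+318-.44,v/8+160-.44)
xb=np.array([.9715,.2368]);yb=np.array([-.2368,.9715]);B0=np.array([.5532,-.0044])
l=lambda w:((w-B0)@np.c_[xb,yb]*1000).round(1)
print("cap top",l(ray(a,T(230,195),.106)),"scene",l(ray(b,S(586,103),.106)))
print("tower top: L-front,R-front",l(ray(a,[T(178,270),T(278,246)],.074)).tolist())
print("tower scene: front roof corners",l(ray(b,[S(513,208),S(636,214)],.074)).tolist(),"base",l(ray(b,[S(512,330),S(630,342)],.014)).tolist())
print("pav scene front base corners, top corners",l(ray(b,[S(541,190),S(612,193)],.074)).tolist(),l(ray(b,[S(545,132),S(617,140)],.098)).tolist())
E
```

```text
cap top [[-36.5 -57.2]] scene [[-36.5 -56.2]]
tower top: L-front,R-front [[-57.3, -33.4], [-56.5, -74.7]]
tower scene: front roof corners [[-15.7, -29.7], [-60.0, -36.5]] base [[-15.0, -35.7], [-59.5, -38.7]]
pav scene front base corners, top corners [[-23.2, -43.4], [-48.9, -47.6]] [[-23.7, -45.9], [-50.1, -46.9]]
```

The pavilion is about 3 mm off the tower's centre, within the 8 mm allowed. All the others are within about 6 mm of their plots, within the 12 mm allowed. Handing in.

```bash
python3 -c "
from plant import *
print(finish_job())"
```

```text
the job is handed in; nothing more can be done
None
```

The job is handed in (no verdict came back): terrace beside the chapel, tower in front of it, round hall diagonally opposite and pavilion on the tower, all released, measured about 2–6 mm off centre at most, and the wax pot was not touched.

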